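Steady the rocking bench kiln with a wedge

TASK

The small bench kiln rocks because one foot of its blue stand, the one nearest the loose hardwood wedge, hangs clear of the bench. With the fingertips only and picking nothing up, push the wedge along the bench, thin end first, in under that foot until it is snug and the kiln no longer rocks, without jacking the kiln up or shoving it along. Then feel that it is firm by pressing down for a moment with about 10 N on the corner of the stand right over that foot (push the wedge further in and press again if it still gives), and leave the wedge where it is and everything else on the bench alone.

Things in the scene. Friction and masses are not known exactly. Their poses are not given: they have to be found in the camera images.
- kiln: Shallow fusing kiln, 8 kg: steel shell and lid 236 mm square, lid top 161 mm up, on a wider blue angle-iron stand 340 mm square (35 to 55 mm above the bench) with black domed feet at x, y = +-150 mm. Origin: its centre at bench level. -x side: lid handle, 157 mm out, 144 mm up; +y side: grey controller box. It starts level on three feet; the (-x, -y) foot hangs clear. Slides at over 30 N
- foot_point (a point): Lowest point of the short foot: a black dome, radius 12 mm, at the stand corner nearest the wedge; 6 to 10 mm above the bench until the wedge fills that gap
- corner_plate (a point): Place to press: flat top of the stand's blue corner plate (60 mm square, edges 20 mm outside and 40 mm inside this point) right over the short foot, 55 mm above the bench, z up; the lid's corner is 45 mm away. Before wedging, 2 to 5 N down here tips the kiln until that foot meets the bench, 6 to 10 mm lower; it swings back level when let go. Well wedged, it sinks under 2 mm at 10 N
- wedge: Plain hardwood wedge, 150 mm long, 50 wide, 22 thick at the back, 3 at the thin end, 0.09 kg, lying loose on the bench. Origin: centre of its underside; +x to the thin end, z up. Starts 20 to 60 mm short of the foot, thin end roughly towards it. Slides with about 1 N; once snug under the foot the push rises sharply (10 N is snug; over 30 N shoves the kiln); it stays when let go
- wedge_tip (a point): Middle of the wedge's thin edge, at bench level
- wedge_back (a point): Middle of the wedge's upright back face (50 mm wide, 22 mm high), where it is pushed
- wedge_slope (a point): Middle of the wedge's sloping top face; z stands square to that face, x runs down it to the thin end, y across it
- post_tall: Bystander: square hollow kiln prop of whitish ceramic, 40 x 40 x 60 mm, upright; origin under its centre. Leave alone
- post_short: Bystander: the same, 25 mm tall. Leave alone
- brush: Bystander: flat brush with a wooden handle, 190 mm long along its x, 20 mm high; origin under its middle. Leave alone
- jar: Bystander: glass jar with black cap, 62 mm wide, 85 mm tall; origin under its centre. Leave alone
- mould: Bystander: shallow terracotta bowl mould, 130 mm wide, 45 mm high; origin under its centre. Leave alone
- level: Bystander: aluminium spirit level, 22 x 230 x 45 mm, long along its y; origin under its centre. Leave alone
- tiles: Bystander: stack of four blue glass tiles 100 x 100 mm, 16 mm high; origin under its centre. Leave alone
Things that resemble listed ones, but are neither listed nor needed, are in the scene too. Leave any orange or turquoise look-alike of the wedge alone.

How it is judged:
By the outcome, as a careful person would: the job done as asked, in the order asked, and still so for the second after the job is handed in, with the robot touching nothing.
It also fails if it takes over 67 s, if anything falls off the work surface, if the arm or the gripper's body presses on something with over 40 N, if the wrist force passes 120 N, or if a joint passes its speed limit or range.

ROBOT

A 6-joint arm with a two-finger parallel gripper is mounted at the origin on the work surface. World frame = base frame: x ahead of the robot, y to its left, z up, the work surface at z = 0. Lengths are in m, angles in rad, forces in N, time in s.
With the tool pointing down it reaches from about 0.2 to 0.875 m from the base axis. Payload 3.4 kg.
Tool frame: the origin (TCP) lies between the finger pads; the fingertips stand 25 mm ahead of it and the grasp point (between the pads) lies 6 mm ahead of it (r.nose_length is the z of the fingertips in the tool frame, in m); z points along the fingers, y is the line along which they close (so a half turn about z gives the same grasp; the last joint's range is limited). The gripper opens to 94 mm and grips with 3 to 60 N. Pads are 16 mm wide; open, the fingers measure 119 mm over their backs; the gripper's body (75 mm by 177 mm) begins 78 mm behind the grasp point.
Start: joints at [1.122, 0.276, 1.505, -0, 1.361, -0.121], TCP at [0.185, 0.544, 0.23] pointing down, gripper open.
Joint ranges: [-2.89, 2.89], [-0.75, 2.08], [0.22, 2.7], [-1.18, 4.32], [0.11, 2.71], [-2.7, 2.7]. Speed limits (rad/s): [2.57, 2.57, 3.14, 3.14, 3.14, 3.14].

INTERFACE

Orientations are given as a unit quaternion [w, x, y, z].
In Python, from plant import r, gripper_to, inverse_kinematics, vision, models, telemetry gives the robot as it stands. Calls block until the motion is done:
- r.move_to(position, orientation): joint-space move of the TCP to a pose.
- r.move_l(position, rot=None, vel=0.15, guard=None): straight line of the TCP; rot=None keeps the orientation; vel is the mean speed in m/s. With guard (N) it stops when the force on the tool has changed by that much, and returns True; else False.
- r.movej(angles): joint-space move.
- gripper_to(opening, f_grip=None): finger opening in m; f_grip is the grip in N (None keeps the last); returns when the fingers have stopped.
- r.hold(seconds).
- inverse_kinematics(position, orientation): joint angles nearest the present ones, or None.
- vision.snapshot(name): name is "scene" or "top" or "wrist"; returns the picture (480x640x3 uint8, red, green, blue); there is no depth.
- vision.get_calibration(name): a dict with "fx", "fy", "cx", "cy" (pixels), "position" and "orientation" of the camera in the world. Camera axes: x right, y down, z forward; pixel columns grow to the right and rows downward; lengths in m; the calibration is good to about 2 mm. A picture is of the moment at which its call begins: read the wrist's pose just before it. get_calibration takes no time and is no camera call; for the wrist camera it gives the pose at the moment of the call.
A pose or a line that the arm cannot do raises r.PlanningError and nothing moves.
- r.sign_off(): hands the job in; it is judged then, once.
Trained networks look in the newest picture that a camera, given by its name, has taken for a name from the list of things; names that differ only in an ending like _2 or _b are one class to them, and where a whole thing is asked for, a point or a joint stands for the part that bears it (a point fixed in the world has none). Each returns a list of dicts, best first, with "score" (0 to 1); they miss things now and then, are a little off and sometimes report something else, mostly with a low value. They report only what shows in the picture. A call takes as long as a camera call. They do not tell look-alikes from the thing itself.
- models.boxes_of(thing, camera): "at" ([x, y, z] in m, in world coordinates, good to about 4 mm: the middle of the surface that is visible of it).
- models.regions_of(thing, camera): "pixels" (480x640 bool, what is visible of it).
- models.mark_of(thing, camera): "at" ([x, y, z] in m, in world coordinates, good to about 4 mm: a listed point, or the origin of a listed thing).
Readings, each from a call of its own:
- telemetry.current_t(): time.
- telemetry.current_joints(): joint angles.
- telemetry.current_dq(): joint speeds.
- telemetry.current_joint_efforts(): joint torques, N m.
- telemetry.current_ee_pos(): TCP position.
- telemetry.current_tool_rot(): TCP orientation.
- telemetry.current_wrist_force(): force on the tool from outside, world axes, zero at the start.
- telemetry.current_torque(): the same for the moment, N m.
- telemetry.current_opening(): finger opening in m.
- telemetry.current_finger_force(): force on a finger pad.
Only numpy, scipy, OpenCV 4.12 (cv2) and the standard library are available. Lean on these libraries where they do the work, as an engineer would, in place of code of your own. Each camera call takes 0.05 s, during which the arm holds its last target. There are 200 camera calls.

## Working session

There is one attempt and no reset: what is moved stays moved. The work goes in short steps, each a Python script; the robot and the scene stay as the last script left them, time stands still between calls to the robot, and variables do not carry over. Pictures are saved under pics/ and viewed, at most 10 in all, crops included, and the job is handed in when it is done.

```bash
mkdir -p pics
python3 - <<'E'
from plant import *
import cv2
import numpy as np
a=vision.snapshot("scene");b=vision.snapshot("top")
cv2.imwrite("pics/scene.png",a[:,:,::-1]);cv2.imwrite("pics/top.png",b[:,:,::-1])
for c in("scene","top"):
  k=vision.get_calibration(c);print(c,k)
  for t in("kiln","foot_point","corner_plate","wedge","wedge_tip","wedge_back","post_tall","post_short","brush","jar","mould","level","tiles"):
    print(t,[(np.round(d["at"],3).tolist(),round(d["score"],2)) for d in models.mark_of(t,c)])
E
```

```text
scene {'fx': 535.7116887391154, 'fy': 535.7116887391154, 'cx': 323.05712513979216, 'cy': 235.7483924821245, 'position': array([ 1.20425111, -0.97900732,  0.99353153]), 'orientation': array([-0.38341749,  0.87404582,  0.26961272, -0.12784335])}
kiln [([0.685, 0.3, 0.003], 0.57)]
foot_point [([0.548, 0.138, 0.008], 0.59)]
corner_plate [([0.545, 0.142, 0.056], 0.76)]
wedge [([0.41, 0.052, -0.003], 0.79), ([0.581, 0.015, -0.002], 0.6), ([0.371, 0.293, -0.001], 0.57), ([0.824, -0.04, 0.002], 0.56)]
wedge_tip [([0.763, -0.094, 0.0], 0.8), ([0.557, 0.085, 0.0], 0.73), ([0.44, 0.308, -0.001], 0.71), ([0.353, 0.1, -0.001], 0.62)]
wedge_back [([0.866, 0.016, 0.01], 0.94), ([0.295, 0.273, 0.007], 0.91), ([0.461, 0.004, 0.009], 0.86), ([0.603, -0.052, 0.009], 0.65), ([0.709, 0.053, 0.0], 0.33)]
post_tall [([0.711, 0.055, -0.002], 0.58)]
post_short [([0.672, -0.15, -0.002], 0.57)]
brush [([0.486, -0.194, -0.003], 0.6)]
jar [([0.582, 0.016, 0.013], 0.33)]
mould [([0.568, -0.525, 0.002], 0.95), ([0.578, 0.017, -0.0], 0.71), ([0.673, -0.149, -0.0], 0.4)]
level [([0.443, -0.613, 0.001], 0.92)]
tiles 
[... 416 characters left out ...]
 -0.002], 0.72)]
wedge [([0.407, 0.05, -0.004], 0.77), ([0.586, 0.014, 0.002], 0.71), ([0.367, 0.291, -0.002], 0.65), ([0.821, -0.042, -0.005], 0.56)]
wedge_tip [([0.355, 0.104, 0.0], 0.98), ([0.768, -0.091, -0.0], 0.91), ([0.556, 0.093, 0.004], 0.86), ([0.439, 0.308, 0.001], 0.81)]
wedge_back [([0.87, 0.018, 0.009], 0.83), ([0.604, -0.056, 0.007], 0.78), ([0.29, 0.274, 0.012], 0.69)]
post_tall [([0.707, 0.056, -0.001], 0.7)]
post_short [([0.671, -0.146, -0.002], 0.57)]
brush [([0.483, -0.193, 0.006], 0.87)]
jar [([0.457, -0.365, -0.0], 0.71)]
mould [([0.571, -0.524, -0.001], 0.68)]
level [([0.442, -0.618, -0.005], 0.78)]
tiles [([0.646, -0.366, -0.0], 0.91), ([0.673, -0.145, -0.002], 0.74)]
```

View pics/scene.png

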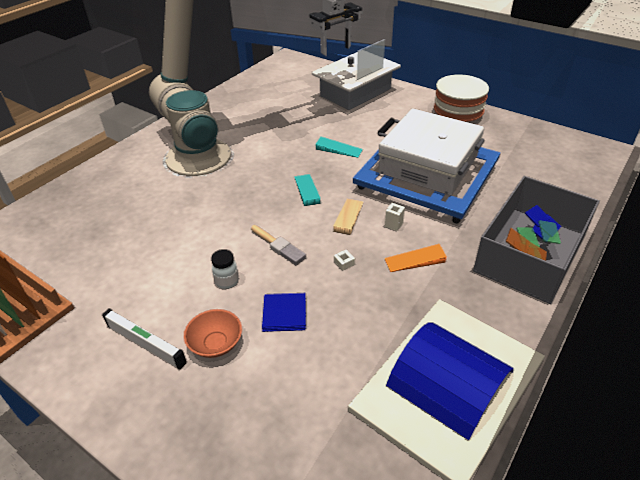

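View pics/top.png

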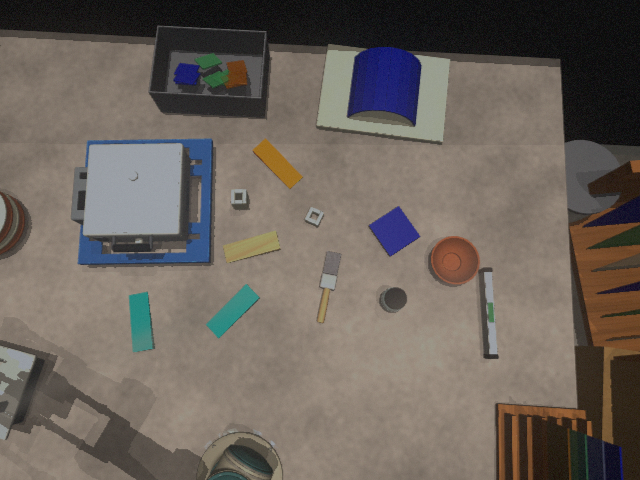

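The candidate wedges are the natural wood one (scene 348,215; top 252,247), the orange one (top 277,163) and two turquoise ones (top 141,322 and 234,311). The wood one, at about (0.583, 0.015), fits: it is plain hardwood and its thin end points at the near stand corner, about 50 mm short of it. I'll take one close look to confirm this.

```bash
cat > h.py <<'E'
from plant import *
import numpy as np, cv2
from scipy.spatial.transform import Rotation as R
def quat(d, tilt=0.0):
    """tool pointing down, tool x along +-d (closing line square to d); tilt leans the wrist back, away from d"""
    best=None
    d=np.array([d[0],d[1],0.])/np.hypot(d[0],d[1])
    z0=np.array([0,0,-1.]); z=np.cos(tilt)*z0+np.sin(tilt)*d
    for s in(1,-1):
        x=s*(np.cos(tilt)*d-np.sin(tilt)*z0); y=np.cross(z,x)
        q=R.from_matrix(np.c_[x,y,z]).as_quat()[[3,0,1,2]]
        j=inverse_kinematics(np.array([0.6,-0.06,0.2]),q)
        if j is not None and (best is None or abs(j[5])<best[0]): best=(abs(j[5]),q)
    return best[1]
def tip_pose(p,q):
    """TCP for the fingertips to be at p"""
    return np.array(p)-r.nose_length*R.from_quat(np.r_[q[1:],q[0]]).as_matrix()[:,2]
def see(names,c="wrist"):
    for t in names: print(t,[(np.round(d["at"],4).tolist(),round(d["score"],2)) for d in models.mark_of(t,c)])
E
python3 - <<'E'
from h import *
q=quat((-.047,.143))
p=telemetry.current_ee_pos()
r.move_l([p[0],p[1],0.3],vel=0.2)
r.move_to(np.array([0.58,-0.02,0.33]),q)
print(telemetry.current_joints(), telemetry.current_t())
k=vision.get_calibration("wrist"); a=vision.snapshot("wrist");cv2.imwrite("pics/w1.png",a[:,:,::-1]);print(k)
see(["wedge","wedge_tip","wedge_back","wedge_slope","foot_point","corner_plate","post_tall"])
for m in models.regions_of("wedge","wrist"):
    ys,xs=np.nonzero(m["pixels"]); print(m["score"],len(xs),xs.mean(),ys.mean(),cv2.minAreaRect(np.c_[xs,ys].astype(np.float32)))
E
```

```text
[-1.53002801e-01  2.46868049e-01  1.30411525e+00  4.23347019e-04
  1.59065741e+00 -4.71866405e-01] 4.35
{'fx': 350.2556707147448, 'fy': 350.2556707147448, 'cx': 322.55763784414785, 'cy': 245.31676125167917, 'position': array([0.55286348, 0.06050532, 0.4834836 ]), 'orientation': array([0.14365512, 0.97683751, 0.15675187, 0.02409424])}
wedge [([0.4072, 0.0529, -0.0023], 0.7), ([0.5751, 0.0149, -0.0029], 0.69), ([0.8239, -0.0363, 0.0024], 0.6)]
wedge_tip [([0.3514, 0.1067, 0.0016], 0.91), ([0.5582, 0.0849, 0.0013], 0.61)]
wedge_back [([0.875, 0.0195, 0.0092], 0.84), ([0.4623, 0.0039, 0.01], 0.75), ([0.6016, -0.0536, 0.0124], 0.74)]
wedge_slope [([0.4093, 0.0547, 0.012], 0.71), ([0.8194, -0.0402, 0.0116], 0.69), ([0.5756, 0.0198, 0.0126], 0.65), ([0.4834, -0.191, -0.0033], 0.36)]
foot_point [([0.5769, 0.0217, 0.0137], 0.27)]
corner_plate [([0.5454, 0.1396, 0.0553], 0.67)]
post_tall [([0.7064, 0.0602, -0.0023], 0.95)]
0.92 4344 331.2723296500921 177.10244014732965 ((331.0, 177.0), (116.0, 38.0), 90.0)
0.86 5219 209.88925081433226 107.13201762789807 ((209.7058868408203, 106.67646789550781), (129.48143005371094, 41.331153869628906), 59.03623962402344)
0.67 3842 481.7277459656429 264.22956793336806 ((478.12066650390625, 265.4482727050781), (39.52323913574219, 113.05484008789062), 66.80140686035156)
```

View pics/w1.png

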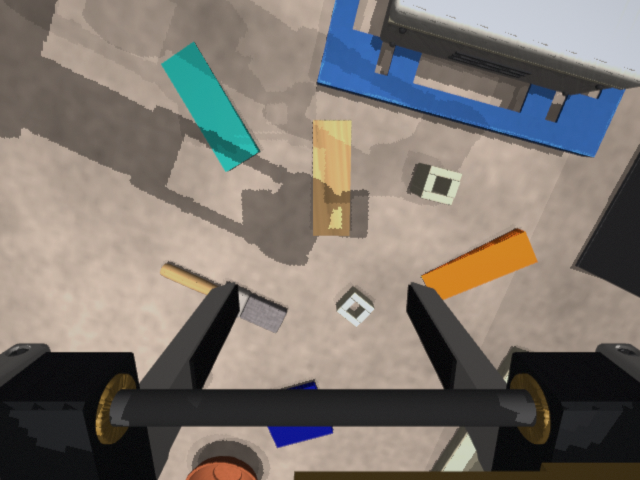

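The wood wedge is at (331,177), upright in the image, with its thin end (row 121) towards the blue stand corner at (318,83). The turquoise ones are at (210,107) and further away, and the orange one is at (480,265). I'll compute its geometry and make the confirming crop.

Run:
```python
from h import *
a=cv2.imread("pics/w1.png"); cv2.imwrite("pics/w1c.png",cv2.resize(a[60:250,240:440],None,fx=3,fy=3,interpolation=cv2.INTER_CUBIC))
k=vision.get_calibration("wrist"); M=R.from_quat(np.roll(k["orientation"],-1)).as_matrix()
def at(u,v,z):
    d=M@[(u-k["cx"])/k["fx"],(v-k["cy"])/k["fy"],1]; return k["position"]+d*(z-k["position"][2])/d[2]
for n,u,v,z in(("tipL",313.5,121,.003),("tipR",350.5,121,.003),("backL",313,236,.022),("backR",351.5,236,.022),("corner",318,83,.055),("corner2",592,157,.045)): print(n,at(u,v,z).round(4))
```

```text
tipL [0.5355 0.0785 0.003 ]
tipR [0.581  0.0934 0.003 ]
backL [ 0.5807 -0.0635  0.022 ]
backR [ 0.6307 -0.0471  0.022 ]
corner [0.5299 0.1163 0.055 ]
corner2 [0.8715 0.1433 0.045 ]
```

View pics/w1c.png

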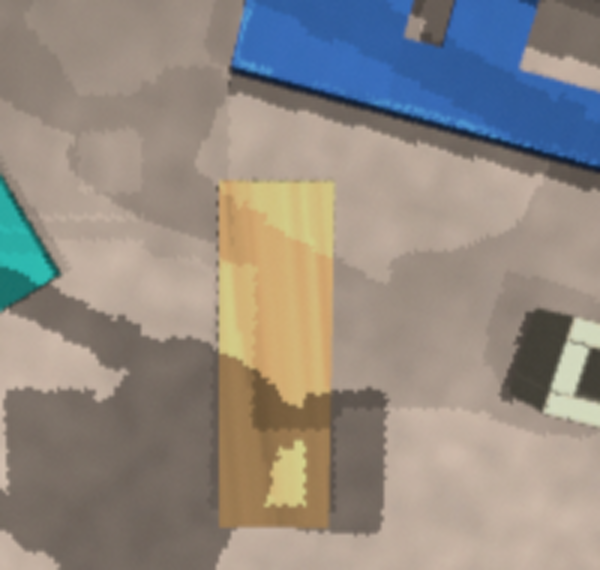

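The crop confirms the plain wooden wedge, with its thin edge at the top pointing under the blue corner. Its tip is at about (0.558, 0.086), its back at (0.606, -0.055) and the foot at about (0.546, 0.139). The foot lies about 5 mm right of the wedge line, well inside its width, so I'm pushing.

Run:
```python
from h import *
B=np.array([.6057,-.055,0]);F=np.array([.546,.139,0]);d=(F-B)/np.linalg.norm(F-B);q=quat(d)
P=lambda s,z:tip_pose(B+d*s+[0,0,z],q)
gripper_to(0.020)
r.move_to(P(-.035,.12),q); r.move_l(P(-.035,.03),vel=.2); hit=r.move_l(P(-.035,.005),vel=.05,guard=5)
f0=telemetry.current_wrist_force();print("down",hit,telemetry.current_ee_pos(),f0,telemetry.current_opening())
h=r.move_l(P(.05,.005),vel=.06,guard=6);print("run",h,telemetry.current_ee_pos())
if not h:
    h=r.move_l(P(.11,.005),vel=.02,guard=9)
f=telemetry.current_wrist_force()
print("push",h,(telemetry.current_ee_pos()-B)@d,(f-f0)@d,f-f0,telemetry.current_t())
vision.snapshot("wrist");see(["wedge_tip","wedge_back","corner_plate"])
a=vision.snapshot("scene");cv2.imwrite("pics/s2.png",cv2.resize(a[120:270,280:480][:,:,::-1],None,fx=4,fy=4,interpolation=cv2.INTER_CUBIC))
see(["wedge_back","corner_plate"],"scene")
```

```text
down False [ 0.61595327 -0.0884545   0.02973238] [-0.30855469 -0.11864213 -1.17313874] 0.01969229442739721
run False [ 0.59095424 -0.00730855  0.02991294]
push True 0.0851019449465994 -0.958704172438411 [ 1.29044834 -0.60595949  1.7163575 ] 11.4333
wedge_tip []
wedge_back [([0.5764, 0.0355, 0.0108], 0.89)]
corner_plate [([0.5483, 0.142, 0.0567], 0.79)]
wedge_back [([0.8657, 0.0185, 0.0091], 0.89), ([0.4587, 0.0076, 0.0095], 0.73), ([0.5769, 0.0359, 0.0084], 0.72), ([0.2968, 0.275, 0.0073], 0.71)]
corner_plate [([0.5451, 0.1419, 0.0577], 0.64)]
```

View pics/s2.png

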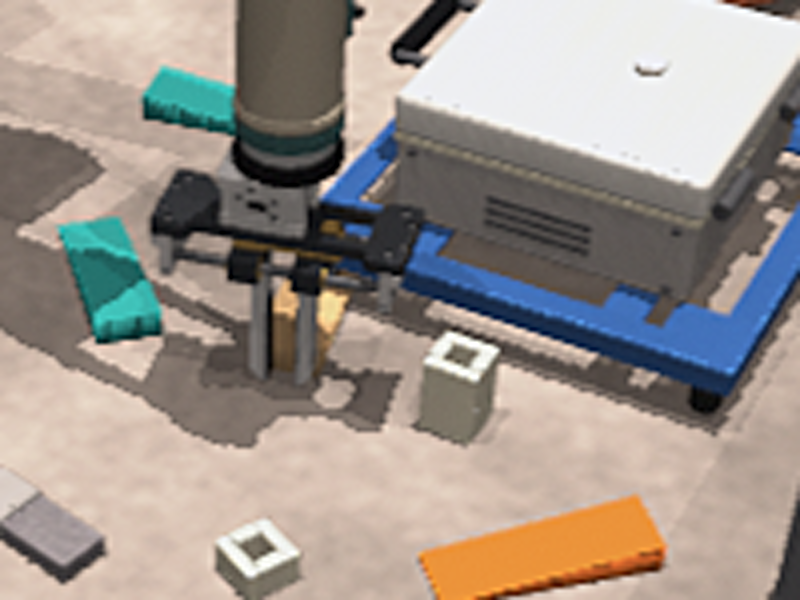

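The wedge back has advanced about 95 mm, which puts the thin end about 40 mm past the foot, at a plausible gap height. The guard tripped. I'll confirm it is snug with one more gentle, short push, then back off and press.

Run:
```python
from h import *
B=np.array([.6057,-.055,0]);F=np.array([.546,.139,0]);d=(F-B)/np.linalg.norm(F-B)
p=telemetry.current_ee_pos()
f0=telemetry.current_wrist_force()
h=r.move_l(p+d*.006,vel=.01,guard=10)
p1=telemetry.current_ee_pos();print("repush",h,(p1-p)@d,(telemetry.current_wrist_force()-f0)@d)
r.move_l(p1-d*.03,vel=.1); p2=telemetry.current_ee_pos()
r.move_l([p2[0],p2[1],.25],vel=.2)
gripper_to(0.0)
# press: wrist leaned outward, away from the lid corner
c=np.array([.5405,.135,0]); u=np.array([.68,.73]); q=quat(u,.21)
P=lambda z:tip_pose(c+[0,0,z],q)
r.move_to(P(.13),q); r.move_l(P(.075),vel=.08)
r.hold(.2);f0=telemetry.current_wrist_force();print("f0",f0,telemetry.current_opening())
h=r.move_l(P(.050),vel=.01,guard=2);z1=telemetry.current_ee_pos()[2]-P(0)[2]
print("touch",h,z1,telemetry.current_wrist_force()-f0,telemetry.current_t())
```

```text
repush True 0.0007177785315814776 -0.9238043573412725
f0 [0.9778252  0.10300156 0.02966869] 0.0004827467419445576
touch True 0.056135128226010175 [-1.72115146 -0.30756837  4.60183806] 18.1833
```

The wedge didn't advance under 10 N, so it is snug. The plate was met at z = 56 mm; now pressing to about 10 N.

Run:
```python
from h import *
p=telemetry.current_ee_pos();f=telemetry.current_wrist_force()[2];z=p[2];print(z,f)
for i in range(16):
    z-=.0004; r.move_l([p[0],p[1],z],vel=.01); r.hold(.1)
    f=telemetry.current_wrist_force()[2]; print(i,round(z,4),round(telemetry.current_ee_pos()[2],4),round(f,2))
    if f>9.5: break
r.hold(.8);print(telemetry.current_ee_pos()[2],telemetry.current_wrist_force(),telemetry.current_t())
```

```text
0.08058590109411388 4.631506745354771
0 0.0802 0.0805 5.79
1 0.0798 0.0804 7.58
2 0.0794 0.0803 8.93
3 0.079 0.0802 11.88
0.08020028306791646 [-4.53152756 -0.80225338 11.41778449] 20.3833
```

It is firm: the plate sank about 0.4 mm at 11 N. Next I'll lift off, back away and check.

Run:
```python
from h import *
p=telemetry.current_ee_pos()
r.move_l(p+[-.01,-.01,.03],vel=.05); r.move_l([.47,.0,.3],vel=.2)
r.hold(.5);a=vision.snapshot("scene");print(telemetry.current_wrist_force(),telemetry.current_t())
cv2.imwrite("pics/s3.png",cv2.resize(a[100:280,270:510][:,:,::-1],(800,600),interpolation=cv2.INTER_CUBIC))
see(["wedge_back","corner_plate","post_tall","kiln"],"scene")
```

```text
[-0.46590081  0.07356829 -0.45245749] 23.075
wedge_back [([0.8662, 0.0185, 0.0106], 0.92), ([0.5765, 0.0349, 0.009], 0.85), ([0.4614, 0.0048, 0.011], 0.68), ([0.295, 0.2733, 0.009], 0.63), ([0.4566, -0.3632, 0.0044], 0.38), ([0.6457, -0.3739, -0.0008], 0.18)]
corner_plate [([0.5459, 0.1442, 0.0576], 0.88), ([0.4838, -0.1899, 0.0004], 0.44)]
post_tall [([0.7068, 0.0553, -0.0024], 0.73)]
kiln [([0.6848, 0.2963, -0.0024], 0.82), ([0.5532, 0.1077, 0.0129], 0.3)]
```

View pics/s3.png

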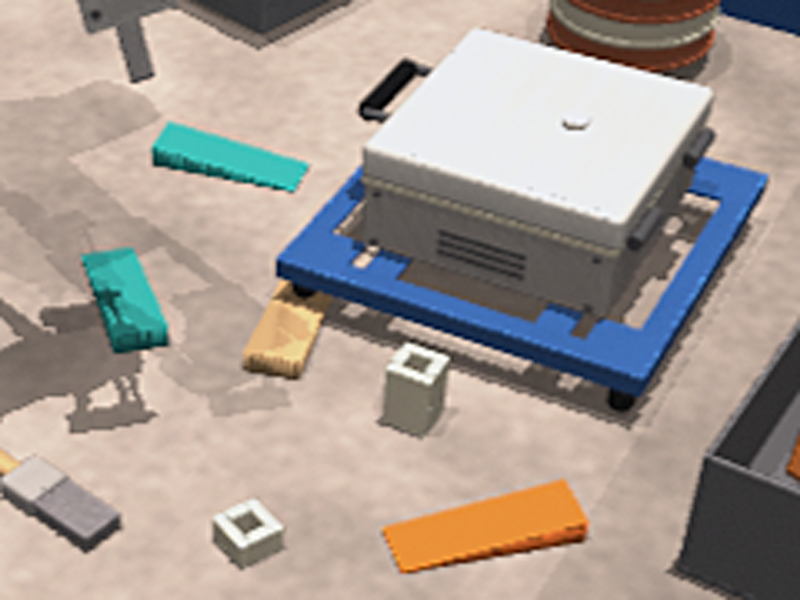

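The wedge (285,335) sits under the short foot (303,288). The kiln is level and has not shifted, and nothing else has moved.

```bash
python3 -c "
from plant import r
print(r.sign_off())"
```

```text
the job is handed in; nothing more can be done
None
```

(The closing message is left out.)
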